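# Close the carton guide of a packing jig by its lock button

### The job

The packing jig's sliding side guide is locked on its rail. With the fingertips, press the round lock button on top of the guide, keep it held down all the way while you push the guide gently along the rail, towards the carton, fully home against its end stop, then let go so that the button springs up and the guide is locked there, and move clear. Do not grasp or force anything, and leave the carton, tape roll, mug and stapler where they are.

Things in the scene. Friction and masses are not known exactly. Their poses are not given: they have to be found in the camera images.
- jig: packing jig fixed on the bench: grey bed plate 270 x 440 x 12 mm with a steel rail on its robot-side edge. Origin on the bench under the rail's middle; x across the bed, away from the robot; y along the rail, the way the guide closes (to the carton); z up. Rail 24 x 260 mm, top at 34 mm; a dark stop block 44 x 20 mm, 52 mm high, at each end. Upright fence at the far y end, top at 95 mm
- guide (a joint): slide of the guide along the rail in m, growing along jig y: 0.140 is fully home against the end stop, 0 the other end; starts at 0 to 0.05. While the button is up, a catch between teeth every 14 mm along the rail locks it (up to 8 mm of play); with the button down it slides with about 2 N and stays where it is left. At home the catch drops in only within 2 mm of the stop
- lock_button (a joint): travel of the lock button in m: 0 up (sprung, guide locked), growing as it is pressed straight down to 0.007 (full travel). Takes about 3.5 N to start and 5.5 N fully down; the guide is free from about 3 mm on; count it as down from 4 mm. It springs up when let go
- button_top (a point): centre of the flat top of the lock button, black, round, 32 mm across, in the middle of the guide's aluminium saddle (56 mm in jig x, 80 mm in jig y) and riding with it. Button up: 66 mm above the bench, 12 mm above the saddle's top. Axes as the jig's. Fingertip friction on the button is enough to drag the free guide along; the fingertips may also bear on the guide's plate
- plate_top (a point): upright aluminium plate of the guide, 6 mm thick, on the closing side (jig +y) of the button. This point: on its top edge, 95 mm above the bench, on the face towards the button, 22 mm from the button's centre along jig y. The plate runs from 28 mm on the robot's side of this point (jig -x) to 210 mm over the bed (jig +x). Axes as the jig's
- stop_face (a point): middle of the upper edge of the end stop's face, 52 mm above the bench, which the saddle's front meets when the guide is home: the button's centre is then 40 mm short of this point along the rail
- carton: brown closed cardboard carton 180 x 180 x 50 mm with a black disc on top, lying on the bed between the guide and the fence; origin at the centre of its underside. The guide at its end stop stays a few mm clear of it. Leave alone
- tape: roll of amber tape lying flat, 96 mm across, 45 mm high, on the bench; origin at the centre of its underside. Leave alone
- cup: white mug, 76 mm across, 90 mm high; origin at the centre of its underside. Leave alone
- stapler: dark stapler 150 x 36 x 49 mm lying along its x; origin at the centre of its underside. Leave alone

How it is judged:
By the outcome, as a careful person would: the job done as asked, in the order asked, and still so for the second after the job is handed in, with the robot touching nothing.
It also fails if it takes over 38 s, if anything falls off the work surface, if the arm or the gripper's body presses on something with over 40 N, if the wrist force passes 120 N, or if a joint passes its speed limit or range.

### The arm

A 6-joint arm with a two-finger parallel gripper is mounted at the origin on the work surface. World frame = base frame: x ahead of the robot, y to its left, z up, the work surface at z = 0. Lengths are in m, angles in rad, forces in N, time in s.
With the tool pointing down it reaches from about 0.225 to 0.725 m from the base axis. Payload 3.1 kg.
Tool frame: the origin (TCP) lies between the finger pads; the fingertips stand 8 mm ahead of it and the grasp point (between the pads) lies 11 mm behind it; z points along the fingers, y is the line along which they close (so a half turn about z gives the same grasp; the last joint's range is limited). The gripper opens to 85 mm and grips with 20 to 120 N. Pads are 22 mm wide; open, the fingers measure 114 mm over their backs; the gripper's body (76 mm by 85 mm) begins 54 mm behind the grasp point. The pads swing forward as they close: fully open they stand 13 mm farther back than shut.
Start: joints at [-1.381, 0.048, 0.099, 1.622, 0, 1.443], TCP at [0.164, -0.499, 0.202] pointing down, gripper open.
Joint ranges: [-2.91, 2.91], [-0.99, 1.94], [-1.21, 1.42], [-2.12, 2.29], [-1.49, 1.47], [-3.14, 3.14]. Speed limits (rad/s): [2.79, 2.79, 3.14, 3.14, 3.14, 3.14].

### API

Orientations are given as a unit quaternion [x, y, z, w].
In Python, from bench import get_obs, read_camera, get_calibration, finish_job gives the robot as it stands.
- The arm moves only by the tool carry_out, never from a script. Its argument "moves" is a list of rows, each a list of 3 entries, a list of its own where there are three numbers: the turn, a rotation vector about the world's x, y, z in rad, then the shift along the world's x, y, z in cm, then the finger opening in cm, from 0 to 8.54. In form: [[[wx, wy, wz], [x, y, z], fingers], ...]. A call has 1 to 8 rows; each row shifts and turns the commanded pose from where the row before left it; what a row does not reach is not made up. A row lasts 1/10 s, in which the tool goes at most 50 mm and 8.59 degrees, less where a joint would pass 70% of its speed; a pose out of reach is approached as far as the arm can. A call with a gripper value outside its range is refused whole. The fingers move at their own pace and stop on an object; "squeeze" is the grip in N (left out, the last holds). Time passes only in rows, so rows that do not move let the fingers close. It gives the time, the measured TCP pose, the force, the opening and the grip force at its end, in the units of the state.
- get_obs(): the state, without advancing time (a new reading comes with each control period).
- read_camera(name): name is "scene" or "top"; returns (picture, depth): 480x640x3 uint8, red, green, blue; 480x640 float32, m along the optical axis (not along the pixel's ray), 0 where there is no reading.
- get_calibration(name): a dict with "intrinsics" (3x3 intrinsics, pixels), "origin" and "orientation" of the camera in the world. Camera axes: x right, y up, looking along -z (the intrinsics and any distortion apply to the point x, -y, -z); pixel columns grow to the right and rows downward; lengths in m; the calibration is good to about 2 mm. A picture is of the moment at which its call begins. get_calibration takes no time and is no camera call.
- finish_job(): hands the job in; it is judged then, once.
The state is a dict: "time": time; "joint_pos": joint angles; "joint_velocities": joint speeds; "tau": joint torques, N m; "position": TCP position; "orientation": TCP orientation; "wrist_force": force on the tool from outside, world axes, zero at the start; "torque": the same for the moment, N m; "finger_gap": finger opening in m; "grip_force": force on a finger pad.
Only numpy, scipy, OpenCV 4.12 (cv2) and the standard library are available. Lean on these libraries where they do the work, as an engineer would, in place of code of your own. Each camera call takes 0.05 s, during which the arm holds its last target. There are 200 camera calls.

## Working session

There is one attempt and no reset: what is moved stays moved. The work goes in short steps, Python scripts to look and compute and a tool call to move; the robot and the scene stay as the last step left them, time stands still between calls to the robot, and variables do not carry over. Pictures are saved under pics/ and viewed, at most 10 in all, crops included, and the job is handed in when it is done.

Besides the shell and the picture viewer there is one more tool, called after "Request:" in YAML: its name, and indented under it one key for each argument. carry_out: Moves the arm, as the interface text tells. Its arguments: {"type":"object","properties":{"moves":{"type":"array"},"squeeze":{"type":"number"}},"required":["moves"]}

```bash
mkdir -p pics; cat > h.py <<'E'
import numpy as np, cv2
from scipy.spatial.transform import Rotation as R
from bench import get_obs, read_camera, get_calibration, finish_job
def cal(n):
    c=get_calibration(n); return np.array(c["intrinsics"]),np.array(c["origin"]),c["orientation"],c
def rot(q):
    q=np.array(q); return q if q.shape==(3,3) else R.from_quat(q).as_matrix()
def ray(n,u,v):
    K,o,q,_=cal(n); d=np.linalg.inv(K)@np.array([u,v,1.]); return o,rot(q)@np.array([d[0],-d[1],-d[2]])
def onz(n,u,v,z):
    o,d=ray(n,u,v); return o+d*(z-o[2])/d[2]
def cloud(n,depth):
    K,o,q,_=cal(n); v,u=np.mgrid[:480,:640]; x=(u-K[0,2])/K[0,0]*depth; y=(v-K[1,2])/K[1,1]*depth
    return np.stack([x,-y,-depth],-1)@rot(q).T+o
E
python3 - <<'E'
from h import *
for n in("scene","top"):
    p,d=read_camera(n); cv2.imwrite(f"pics/{n}0.png",p[...,::-1]); np.save(n+"0.npy",d); print(cal(n)[3])
print(get_obs())
E
```

```text
{'intrinsics': array([[596.14118449,   0.        , 323.21708752],
       [  0.        , 596.14118449, 234.47705975],
       [  0.        ,   0.        ,   1.        ]]), 'origin': array([1.05067275, 0.20039729, 1.01961324]), 'orientation': array([0.14170274, 0.22506919, 0.81296484, 0.51802738])}
{'intrinsics': array([[456.53250539,   0.        , 323.78339001],
       [  0.        , 456.53250539, 244.64185883],
       [  0.        ,   0.        ,   1.        ]]), 'origin': array([ 0.41812673, -0.00197019,  0.87676952]), 'orientation': array([ 0.06301021, -0.06249299, -0.69689778,  0.7116585 ])}
{'time': 0.1, 'joint_pos': array([-1.38078420e+00,  4.87130297e-02,  9.77359260e-02,  1.62199040e+00,
        4.38806579e-06,  1.44299518e+00]), 'joint_velocities': array([ 0.00127249, -0.00055035,  0.00303939,  0.00061088,  0.00036017,
       -0.00081186]), 'tau': array([ 2.81312801e-03, -3.39849293e+01,  3.20936322e+01,  1.58287073e-02,
       -8.49936850e-05, -3.70649730e-06]), 'position': array([ 0.16392877, -0.49810165,  0.20070606]), 'orientation': array([ 9.87400305e-01,  1.58238614e-01, -3.15694110e-05, -1.08513367e-03]), 'wrist_force': array([ 0.23289526, -0.6047896 ,  0.17276976]), 'torque': array([0.01261147, 0.0104438 , 0.06635809]), 'grip_force': 0.0, 'finger_gap': 0.08563745394709042}
```

View pics/top0.png

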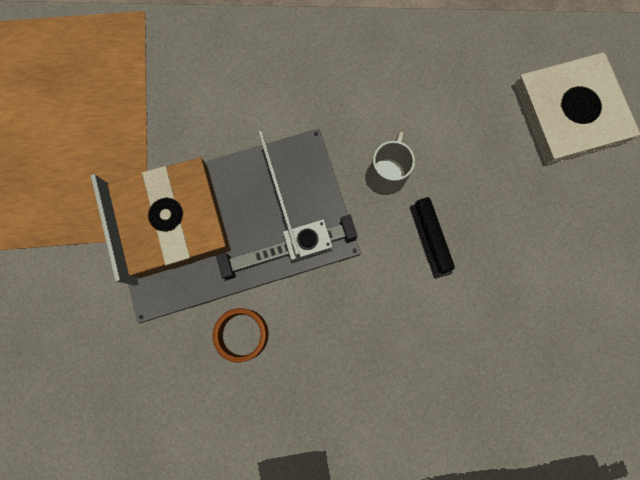

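View pics/scene0.png

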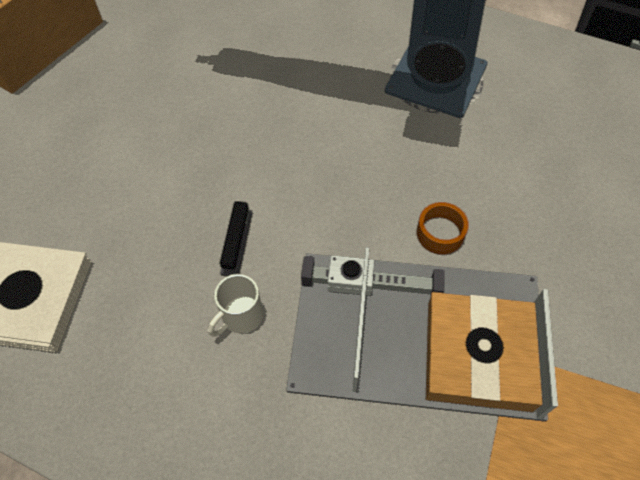

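The top view shows the button at about (308,239), the end stop at about (225,265) and the carton at left. In the scene view the button is at about (350,269) and the end stop at about (438,280).

```bash
python3 - <<'E'
from h import *
seeds={"top":{"btn":(308,239),"stop":(225,265),"start":(349,228)},"scene":{"btn":(350,269),"stop":(438,280),"start":(308,270)}}
px={}
for n in seeds:
    img=cv2.imread(f"pics/{n}0.png"); g=img.max(2); d=np.load(n+"0.npy"); P=cloud(n,d)
    m=(g<60).astype(np.uint8)
    k,lab,st,ce=cv2.connectedComponentsWithStats(m)
    for s,(u,v) in seeds[n].items():
        l=lab[v,u]; 
        print(n,s,g[v,u],l,st[l],ce[l].round(1),"depthpt",np.median(P[lab==l],0).round(4), "z95",np.percentile(P[lab==l][:,2],95).round(4))
        px[n,s]=ce[l]
for s in ("btn",):
    o1,d1=ray("top",*px["top",s]); o2,d2=ray("scene",*px["scene",s])
    A=np.stack([d1,-d2],1); t=np.linalg.lstsq(A,o2-o1,rcond=None)[0]
    a,b=o1+d1*t[0],o2+d2*t[1]; print(s,((a+b)/2).round(4),"gap",np.linalg.norm(a-b).round(4))
    for n in seeds: print(n,onz(n,*px[n,s],.066).round(4))
# rail direction, from stop-block tops and plate
d=np.load("top0.npy");
for n in seeds:
    d=np.load(n+"0.npy");P=cloud(n,d);img=cv2.imread(f"pics/{n}0.png").astype(int)
    btn=onz(n,*px[n,"btn"],.066)
    Z=P[...,2]; near=np.linalg.norm(P[...,:2]-btn[:2],axis=-1)<.26
    sat=img.max(2)-img.min(2)
    # plate top edge
    pl=near&(Z>.085)&(Z<.102)&(sat<40)&(img.max(2)>120)
    k,lab,st,ce=cv2.connectedComponentsWithStats(pl.astype(np.uint8)); l=1+st[1:,4].argmax()
    q=P[lab==l]; c=q.mean(0); w=np.linalg.svd((q-c)[:,:2],full_matrices=False)[2][0]
    print(n,"plate n",len(q),c.round(3),"dir",w.round(4),np.degrees(np.arctan2(w[1],w[0])).round(2),"len",np.ptp((q-c)[:,:2]@w).round(3))
    # bed & stops
    bed=near&(abs(Z-.012)<.006)&(sat<25)
    dk=near&(Z>.046)&(Z<.058)&(img.max(2)<75)
    k,lab,st,ce=cv2.connectedComponentsWithStats(dk.astype(np.uint8))
    for l in range(1,k):
        if st[l,4]>25: print("  dark52",st[l,4],ce[l].round(1),onz(n,*ce[l],.052).round(4))
E
```

```text
top btn 20 93 [298 229  19  20 307] [307.1 238.7] depthpt [0.5744 0.0307 0.0653] z95 0.0679
top stop 52 59 [  96  161  194  125 2153] [164.3 243.2] depthpt [0.5433 0.3208 0.0515] z95 0.0862
top start 60 0 [     0      0    640    480 296912] [318.2 238.3] depthpt [5.809e-01 8.600e-03 3.000e-04] z95 0.0413
scene btn 25 15 [342 261  19  17 247] [351. 269.] depthpt [0.5808 0.0329 0.0665] z95 0.0697
scene stop 75 0 [     0      0    640    480 293279] [315.2 245.5] depthpt [ 0.5356 -0.0695  0.0017] z95 0.0622
scene start 79 0 [     0      0    640    480 293279] [315.2 245.5] depthpt [ 0.5356 -0.0695  0.0017] z95 0.0622
btn [0.5758 0.0312 0.0566] gap 0.0004
top [0.574  0.0306 0.066 ]
scene [0.5803 0.033  0.066 ]
top plate n 406 [0.652 0.083 0.095] dir [-0.9476 -0.3195] -161.37 len 0.237
  dark52 87 [395.8 154.8] [ 0.7429 -0.1332  0.052 ]
  dark52 76 [384.6 181.5] [ 0.6895 -0.1118  0.052 ]
  dark52 992 [433.8 232.2] [ 0.5939 -0.2023  0.052 ]
  dark52 250 [348.4 226.6] [ 0.6012 -0.0445  0.052 ]
  dark52 76 [310.  243.3] [0.5682 0.0256 0.052 ]
  dark52 65 [209.1 251.6] [0.5489 0.2098 0.052 ]
  dark52 269 [223.5 264.9] [0.525  0.1819 0.052 ]
scene plate n 465 [0.661 0.087 0.095] dir [0.9482 0.3177] 18.52 len 0.239
  dark52 848 [233.4 235.9] [ 0.6027 -0.1991  0.052 ]
  dark52 143 [307.6 268.6] [ 0.6061 -0.0417  0.052 ]
  dark52 146 [437.8 281.6] [0.5308 0.1828 0.052 ]
```

Request:
carry_out:
  moves:
    - [[0, 0, 0.0986], [2.57, 3.34, 0], 0]
    - [[0, 0, 0.0986], [2.57, 3.34, 0], 0]
    - [[0, 0, 0.0986], [2.57, 3.34, 0], 0]
    - [[0, 0, 0.0986], [2.57, 3.34, 0], 0]
    - [[0, 0, 0.0986], [2.57, 3.34, 0], 0]
    - [[0, 0, 0.0986], [2.57, 3.34, 0], 0]
    - [[0, 0, 0.0986], [2.57, 3.34, 0], 0]
    - [[0, 0, 0.0986], [2.57, 3.34, 0], 0]

```text
time: 0.9
position: [0.3702, -0.2298, 0.2014]
orientation: [0.85, 0.527, -0.0, -0.0]
wrist_force: [0.3, -0.5, 0.6]
finger_gap: -0.0003
grip_force: 0.0
```

Request:
carry_out:
  moves:
    - [[0, 0, 0.0986], [2.57, 3.34, 0], 0]
    - [[0, 0, 0.0986], [2.57, 3.34, 0], 0]
    - [[0, 0, 0.0986], [2.57, 3.34, 0], 0]
    - [[0, 0, 0.0986], [2.57, 3.34, 0], 0]
    - [[0, 0, 0.0986], [2.57, 3.34, 0], 0]
    - [[0, 0, 0.0986], [2.57, 3.34, 0], 0]
    - [[0, 0, 0.0986], [2.57, 3.34, 0], 0]
    - [[0, 0, 0.0986], [2.57, 3.34, 0], 0]

```text
time: 1.7
position: [0.5757, 0.0373, 0.2011]
orientation: [0.582, 0.813, -0.0, -0.0]
wrist_force: [-0.8, -0.1, 0.9]
finger_gap: -0.0002
grip_force: 0.0
```

Request:
carry_out:
  moves:
    - [[0, 0, 0], [0, 0, -2], 0]
    - [[0, 0, 0], [0, 0, -2], 0]
    - [[0, 0, 0], [0, 0, -2], 0]
    - [[0, 0, 0], [0, 0, 0], 0]
    - [[0, 0, 0], [0, 0, 0], 0]

```text
time: 2.2
position: [0.5745, 0.0357, 0.1412]
orientation: [0.584, 0.812, -0.001, -0.001]
wrist_force: [0.2, 0.1, 0.8]
finger_gap: 0.0001
grip_force: 0.0
```

```bash
python3 - <<'E'
from h import *
o=get_obs(); print({k:np.round(v,4) for k,v in o.items()})
tip=o["position"]+rot(o["orientation"])@[0,0,.008]
out=[]
for n in("scene","top"):
    p,d=read_camera(n); np.save(n+"1.npy",d); cv2.imwrite(f"pics/{n}1full.png",p[...,::-1])
    K,c,q,_=cal(n); x=rot(q).T@(tip-c); uv=K@np.array([x[0],-x[1],-x[2]]); uv=uv[:2]/uv[2]; print(n,"tip px",uv.round(1))
    u,v=uv.round().astype(int); s=p[v-60:v+60,u-65:u+65][...,::-1]; out.append(cv2.resize(s,None,fx=3,fy=3,interpolation=cv2.INTER_NEAREST))
    cv2.drawMarker(out[-1],(195,180),(0,0,255),0,10)
cv2.imwrite("pics/c1.png",np.hstack(out))
E
```

```text
{'time': np.float64(2.2), 'joint_pos': array([-0.0544,  0.1768,  0.1188,  1.5148, -0.    ,  1.1918]), 'joint_velocities': array([-0.0041, -0.0177,  0.0395, -0.0003,  0.0008,  0.0013]), 'tau': array([ 8.64000e-02, -3.77906e+01,  3.11213e+01,  2.76000e-02,
        4.30000e-03, -0.00000e+00]), 'position': array([0.5745, 0.0357, 0.1412]), 'orientation': array([ 5.836e-01,  8.121e-01, -6.000e-04, -8.000e-04]), 'wrist_force': array([0.2103, 0.0778, 0.7507]), 'torque': array([ 0.0293,  0.0199, -0.049 ]), 'grip_force': np.float64(0.0), 'finger_gap': np.float64(0.0001)}
scene tip px [355.3 248.7]
top tip px [302.6 230.7]
```

View pics/c1.png

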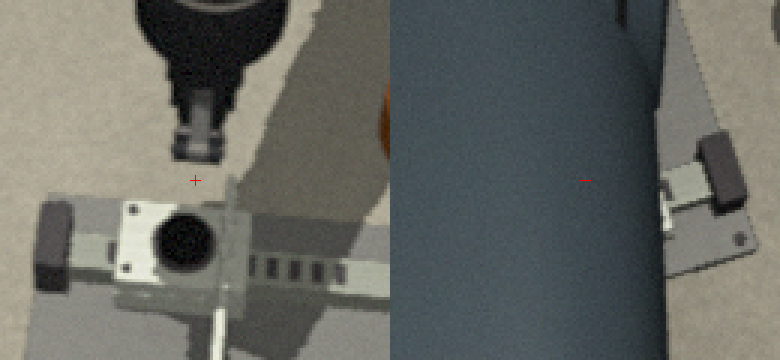

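The crop shows the fingertips' lower end at about scene pixel (356,242), 7 px above where it was predicted. The button is at about (351,269), and the arm hides the tip from the top camera. I'll check this against depth.

```bash
python3 - <<'E'
from h import *
d=np.load("scene1.npy");P=cloud("scene",d);o=get_obs();print(o["position"])
for v in range(218,246,2):
    r=P[v,340:372]; m=(r[:,2]>.11)&(abs(r[:,1]-.036)<.06)&(abs(r[:,0]-.57)<.08)
    if m.any(): print(v,340+np.where(m)[0][[0,-1]],r[m].mean(0).round(4),"x",r[m][:,0].min().round(3),r[m][:,0].max().round(3),"y",r[m][:,1].min().round(3),r[m][:,1].max().round(3))
img=cv2.imread("pics/scene1full.png"); m=((img.max(2)<60)).astype(np.uint8)
k,lab,st,ce=cv2.connectedComponentsWithStats(m); l=lab[269,351]; print(st[l],ce[l])
# bench plane & base check
for n in ("scene","top"):
    P=cloud(n,np.load(n+"0.npy")); z=P[...,2]; b=P[abs(z)<.015][::50]
    print(n,np.linalg.lstsq(np.c_[b[:,:2],np.ones(len(b))],b[:,2],rcond=None)[0].round(5))
E
```

```text
[0.57585025 0.03552756 0.14308871]
218 [347 369] [0.6029 0.0455 0.2779] x 0.586 0.613 y 0.025 0.057
220 [347 368] [0.6049 0.0458 0.2754] x 0.585 0.615 y 0.026 0.057
222 [347 368] [0.6047 0.046  0.2696] x 0.585 0.616 y 0.026 0.057
224 [348 368] [0.6043 0.0469 0.2639] x 0.584 0.617 y 0.027 0.058
226 [349 367] [0.5989 0.0453 0.2493] x 0.584 0.616 y 0.027 0.055
228 [350 365] [0.5982 0.0446 0.2419] x 0.58 0.619 y 0.03 0.052
230 [350 364] [0.6011 0.045  0.2407] x 0.584 0.622 y 0.03 0.054
232 [349 364] [0.6175 0.0502 0.2632] x 0.61 0.622 y 0.039 0.06
234 [348 365] [0.6176 0.0505 0.2576] x 0.593 0.625 y 0.032 0.06
236 [348 364] [0.6256 0.0528 0.2656] x 0.62 0.631 y 0.042 0.063
238 [347 363] [0.629  0.0527 0.265 ] x 0.624 0.634 y 0.041 0.063
240 [349 364] [0.6302 0.0557 0.2632] x 0.625 0.635 y 0.046 0.065
242 [348 363] [0.6324 0.0552 0.2605] x 0.629 0.637 y 0.045 0.065
[342 260  19  19 282] [351.28368794 269.55319149]
scene [1.00e-05 1.12e-03 2.08e-03]
top [0.00023 0.00052 0.00063]
```

```bash
python3 - <<'E'
from h import *
o=get_obs(); Rm=rot(o["orientation"]); K,c,q,_=cal("scene")
for h in (.008,-.011,-.065,-.12):
    w=o["position"]+Rm@[0,0,h]; x=rot(q).T@(w-c); uv=K@np.array([x[0],-x[1],-x[2]]); print(h,w.round(3),"px",(uv[:2]/uv[2]).round(1),"depth",-x[2].round(3))
d=np.load("scene1.npy"); np.set_printoptions(linewidth=200)
for v in range(180,262,4): print(v,d[v,336:378:3].round(3))
p=cv2.imread("pics/scene1full.png"); cv2.imwrite("pics/c2.png",cv2.resize(p[130:280,270:430],None,fx=4,fy=4,interpolation=cv2.INTER_CUBIC))
E
```

```text
0.008 [0.576 0.036 0.135] px [354.9 248.7] depth 1.016
-0.011 [0.576 0.036 0.154] px [355.4 243.1] depth 0.999
-0.065 [0.576 0.036 0.208] px [356.9 226.2] depth 0.953
-0.12 [0.576 0.036 0.263] px [358.6 207.1] depth 0.906
180 [0.831 0.832 0.814 0.808 0.802 0.796 0.794 0.792 0.791 0.789 0.792 0.791 0.793 0.797]
184 [0.838 0.828 0.829 0.81  0.808 0.806 0.803 0.802 0.801 0.795 0.797 0.797 0.802 0.805]
188 [0.846 0.831 0.823 0.823 0.821 0.817 0.806 0.805 0.802 0.807 0.807 0.808 0.808 0.822]
192 [0.856 0.835 0.828 0.824 0.819 0.823 0.821 0.823 0.821 0.815 0.818 0.822 0.819 0.821]
196 [0.858 0.848 0.838 0.83  0.827 0.821 0.819 0.828 0.829 0.82  0.817 0.819 0.823 0.823]
200 [1.227 0.854 0.847 0.841 0.836 0.831 0.827 0.826 0.826 0.824 0.825 0.827 0.829 0.834]
204 [1.223 1.222 0.854 0.849 0.84  0.838 0.834 0.832 0.833 0.837 0.835 0.836 0.841 0.841]
208 [1.218 1.218 1.219 0.854 0.853 0.847 0.846 0.842 0.839 0.842 0.843 0.845 0.849 0.853]
212 [1.209 1.213 1.216 1.216 0.888 0.855 0.851 0.852 0.851 0.85  0.853 0.854 1.213 1.213]
216 [1.214 1.209 1.207 1.208 0.897 0.867 0.862 0.86  0.862 0.86  0.8
[... 311 characters left out ...]
187 1.195 1.185 0.888 0.877 0.878 0.889 0.889 1.185 1.188 1.189 1.186]
236 [1.187 1.185 1.183 1.185 0.877 0.879 0.876 0.876 0.879 0.877 1.186 1.186 1.18  1.184]
240 [1.182 1.179 1.18  1.181 0.    0.877 0.879 0.876 0.874 0.877 1.178 1.177 1.181 1.178]
244 [1.177 1.177 1.172 1.171 1.176 1.174 1.174 1.173 1.171 1.181 1.178 1.17  1.178 1.176]
248 [1.171 1.171 1.173 1.166 1.167 1.165 1.167 1.17  1.164 1.171 1.065 1.169 1.172 1.17 ]
252 [1.164 1.166 1.166 1.17  1.167 1.165 1.164 1.161 1.164 1.167 1.059 1.168 1.163 1.168]
256 [1.1   1.1   1.097 1.158 1.16  1.161 1.158 1.161 1.161 1.16  1.053 1.161 1.164 1.159]
260 [1.093 1.097 1.094 1.097 1.082 1.084 1.084 1.094 1.098 1.096 1.046 1.094 1.094 1.142]
```

View pics/c2.png

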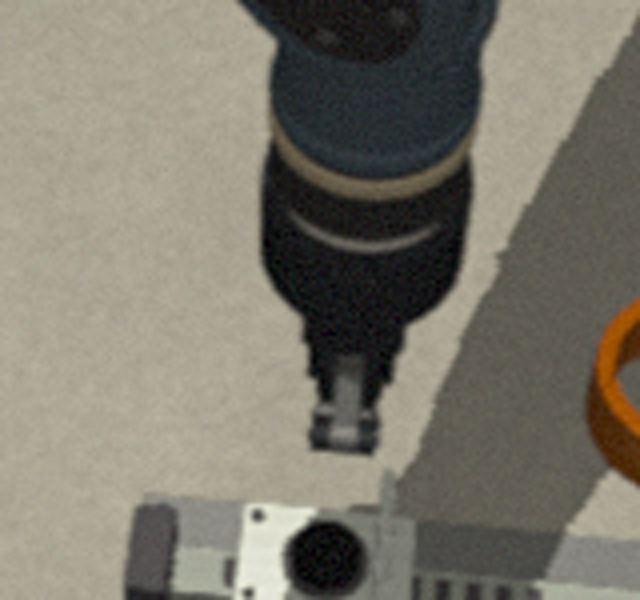

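The gripper body fits the reported pose, but the fingers look too close to the camera. I'll express the visible gripper points in the tool frame.

```bash
python3 - <<'E'
from h import *
o=get_obs(); Rm=rot(o["orientation"]); d=np.load("scene1.npy"); T=((cloud("scene",d)-o["position"])@Rm)*1000
np.set_printoptions(linewidth=200,suppress=True)
for v in range(120,246,6):
    r=T[v,300:410]; m=d[v,300:410]<1.0; m&=d[v,300:410]>.3
    if m.any():
        q=r[m]; i=300+np.where(m)[0]; c=q[len(q)//2]; print(v,i[0],i[-1],"x range",q[0].round(0),q[-1].round(0),"mid",c.round(0))
E
```

```text
120 324 394 x range [ -50.   22. -333.] [  33.   19. -340.] mid [  -8.   41. -360.]
126 327 395 x range [ -46.   23. -324.] [  36.   -2. -306.] mid [  -5.   43. -353.]
132 331 394 x range [ -41.   25. -316.] [  36.    8. -306.] mid [  -2.   46. -345.]
138 337 392 x range [ -33.   29. -311.] [  34.   12. -300.] mid [   1.   45. -334.]
144 338 390 x range [ -35.   -5. -258.] [  33.    7. -281.] mid [   0.   46. -324.]
150 337 390 x range [ -35.    5. -258.] [  34.   -1. -260.] mid [   1.   44. -310.]
156 337 390 x range [ -35.    5. -245.] [  35.    5. -255.] mid [   1.   34. -287.]
162 338 389 x range [ -32.   14. -244.] [  35.    7. -245.] mid [   2.   33. -274.]
168 337 387 x range [ -34.    3. -216.] [  34.   -6. -215.] mid [   0.   33. -260.]
174 335 388 x range [ -37.    3. -202.] [  37.   -5. -202.] mid [   1.   33. -247.]
180 335 387 x range [ -36.    7. -193.] [  36.    4. -201.] mid [   0.   33. -234.]
186 335 387 x range [ -36.    7. -179.] [  37.    5. -187.] mid [   1.   35. -223.]
192 335 386 x range [ -36.    9. -168.] [  37.    6. -174.] mid [   2.   29. -201.]
198 336 384 x range [ -34.   15. -161.] [  35.   13. -169.] mid [   1.   33. -192.]
204 340 381 x range [ -27.   24. -159.] [  32.   20. -163.] mid [   3.   35. -181.]
210 346 374 x range [ -18.   15. -131.] [  23.   29. -160.] mid [   3.   35. -166.]
216 347 371 x range [ -16.   17. -119.] [  20.   17. -126.] mid [   2.   36. -152.]
222 347 368 x range [-16.  15. -99.] [  16.   16. -106.] mid [   1.   38. -138.]
228 350 365 x range [-10.  13. -78.] [ 13.   9. -76.] mid [   2.   43. -129.]
234 348 365 x range [-12.  26. -81.] [ 14.  23. -81.] mid [   2.   50. -124.]
240 349 364 x range [  -9.   59. -120.] [  13.   56. -118.] mid [   2.   58. -120.]
```

Request:
carry_out:
  moves:
    - [[0, 0, 0], [0, 0, -1.5], 0]
    - [[0, 0, 0], [0, 0, -1.5], 0]
    - [[0, 0, 0], [0, 0, -1.2], 0]
    - [[0, 0, 0], [0, 0, -0.8], 0]
    - [[0, 0, 0], [0, 0, -0.5], 0]
    - [[0, 0, 0], [0, 0, 0], 0]
    - [[0, 0, 0], [0, 0, 0], 0]

```text
time: 3.0
position: [0.5754, 0.0357, 0.087]
orientation: [0.584, 0.812, 0.0, 0.0]
wrist_force: [-0.7, 0.2, 1.2]
finger_gap: -0.0
grip_force: 0.0
```

```bash
python3 - <<'E'
from h import *
o=get_obs(); print(o["position"],o["wrist_force"])
p,d=read_camera("scene"); np.save("scene2.npy",d); p=p[...,::-1]
cv2.imwrite("pics/c3.png",cv2.resize(p[170:310,280:440],None,fx=4,fy=4,interpolation=cv2.INTER_CUBIC))
E
```

```text
[0.57540769 0.03570427 0.08702368] [-0.74640518  0.22634643  1.17059929]
```

View pics/c3.png

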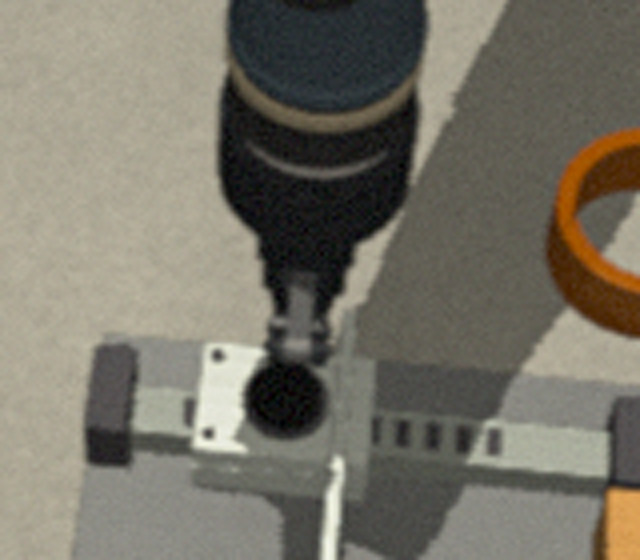

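The crop shows the fingertips just above and behind the button, which is at about (351,270). They are centred along the rail and clear of the plate, so I'll feel downward slowly.

Request:
carry_out:
  moves:
    - [[0, 0, 0], [0, 0, -0.3], 0]
    - [[0, 0, 0], [0, 0, -0.3], 0]
    - [[0, 0, 0], [0, 0, -0.3], 0]
    - [[0, 0, 0], [0, 0, -0.3], 0]
    - [[0, 0, 0], [0, 0, 0], 0]

```text
time: 3.55
position: [0.5747, 0.0357, 0.074]
orientation: [0.584, 0.812, -0.0, -0.001]
wrist_force: [-0.3, -0.3, 0.3]
finger_gap: 0.0001
grip_force: 0.0
```

Request:
carry_out:
  moves:
    - [[0, 0, 0], [0, 0, -0.1], 0]
    - [[0, 0, 0], [0, 0, -0.1], 0]
    - [[0, 0, 0], [0, 0, 0], 0]

```text
time: 3.85
position: [0.5752, 0.0357, 0.0727]
orientation: [0.584, 0.812, -0.0, -0.0]
wrist_force: [-0.2, 0.1, -0.2]
finger_gap: 0.0003
grip_force: 0.0
```

Request:
carry_out:
  moves:
    - [[0, 0, 0], [0, 0, -0.1], 0]
    - [[0, 0, 0], [0, 0, -0.1], 0]
    - [[0, 0, 0], [0, 0, 0], 0]

```text
time: 4.15
position: [0.5751, 0.0357, 0.0706]
orientation: [0.584, 0.812, -0.0, -0.0]
wrist_force: [-0.0, 0.3, 0.3]
finger_gap: 0.0001
grip_force: 0.0
```

```bash
python3 - <<'E'
from h import *
o=get_obs(); print(o["position"],o["wrist_force"])
p,d=read_camera("scene"); np.save("scene3.npy",d); p=p[...,::-1]
cv2.imwrite("pics/scene3full.png",p)
cv2.imwrite("pics/c4.png",cv2.resize(p[225:305,310:410],None,fx=7,fy=7,interpolation=cv2.INTER_CUBIC))
E
```

```text
[0.57513353 0.03570486 0.07063965] [-0.01205373  0.2686028   0.32070705]
```

View pics/c4.png

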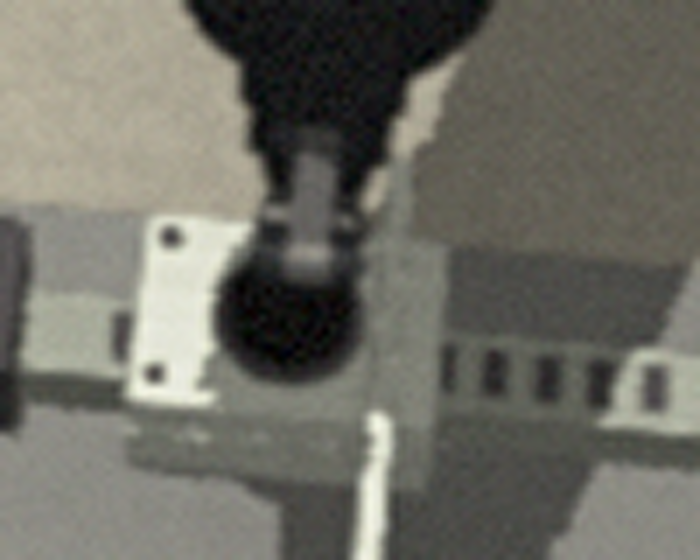

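Request:
carry_out:
  moves:
    - [[0, 0, 0], [0, 0, -0.1], 0]
    - [[0, 0, 0], [0, 0, -0.1], 0]
    - [[0, 0, 0], [0, 0, -0.1], 0]
    - [[0, 0, 0], [0, 0, 0], 0]

```text
time: 4.6
position: [0.5751, 0.0357, 0.0675]
orientation: [0.584, 0.812, -0.0, -0.0]
wrist_force: [-1.0, 0.3, 0.1]
finger_gap: -0.0
grip_force: 0.0
```

Request:
carry_out:
  moves:
    - [[0, 0, 0], [0, 0, -0.1], 0]
    - [[0, 0, 0], [0, 0, -0.1], 0]
    - [[0, 0, 0], [0, 0, -0.1], 0]
    - [[0, 0, 0], [0, 0, 0], 0]

```text
time: 5.0
position: [0.5751, 0.0357, 0.0645]
orientation: [0.584, 0.812, -0.0, -0.0]
wrist_force: [-0.4, 0.3, -0.3]
finger_gap: -0.0
grip_force: 0.0
```

Request:
carry_out:
  moves:
    - [[0, 0, 0], [0, 0, -0.25], 0]
    - [[0, 0, 0], [0, 0, -0.25], 0]
    - [[0, 0, 0], [0, 0, 0], 0]

```text
time: 5.3
position: [0.5748, 0.0357, 0.0592]
orientation: [0.584, 0.812, -0.0, -0.0]
wrist_force: [-1.4, 0.3, 0.9]
finger_gap: -0.0004
grip_force: 0.0
```

```bash
python3 - <<'E'
from h import *
o=get_obs(); Rm=rot(o["orientation"]); print(o["position"],o["joint_pos"].round(3))
p,d=read_camera("scene"); np.save("scene4.npy",d); pb=np.ascontiguousarray(p[...,::-1])
T=((cloud("scene",d)-o["position"])@Rm)*1000
for v in range(190,274,4):
    r=T[v,320:390]; m=(d[v,320:390]<1.045)&(d[v,320:390]>.3)
    if m.any():
        q=r[m]; i=320+np.where(m)[0]; print(v,i[0],i[-1],q[0].round(0),q[-1].round(0),"mid",q[len(q)//2].round(0))
pt,dt=read_camera("top"); np.save("top4.npy",dt); tb=pt[...,::-1]
P=cloud("top",dt); u,v=np.meshgrid(range(640),range(480)); 
K,c,q,_=cal("top"); x=rot(q).T@(o["position"]-c); print("TCP in top px",(K@np.array([x[0],-x[1],-x[2]])/-x[2]).round(0))
out=np.hstack([cv2.resize(pb[200:300,300:400],(400,400),interpolation=2),cv2.resize(tb[180:300,230:350],(400,400),interpolation=2)])
cv2.imwrite("pics/c5.png",out)
E
```

```text
[0.57478504 0.03569944 0.05915629] [-0.054  0.196 -0.023  1.353 -0.     1.192]
190 336 385 [ -35.    3. -247.] [  35.    4. -259.] mid [   1.   32. -294.]
194 336 383 [ -35.    6. -241.] [  33.   12. -261.] mid [   0.   33. -286.]
198 337 383 [ -33.   14. -243.] [  34.    9. -247.] mid [   1.   33. -276.]
202 335 382 [ -37.   -6. -203.] [  33.   14. -243.] mid [  -0.   32. -265.]
206 335 383 [ -36.    3. -204.] [  36.   -6. -204.] mid [   0.   36. -260.]
210 335 383 [ -35.   11. -206.] [  37.    1. -203.] mid [   1.   35. -249.]
214 335 382 [ -35.   13. -198.] [  36.   13. -209.] mid [   1.   32. -233.]
218 334 382 [ -37.    6. -176.] [  37.    5. -187.] mid [   1.   34. -226.]
222 334 381 [ -37.    7. -165.] [  36.   10. -182.] mid [   1.   34. -215.]
226 335 380 [ -34.   14. -165.] [  35.   12. -174.] mid [   2.   28. -194.]
230 337 379 [ -31.   19. -162.] [  35.   15. -166.] mid [   2.   34. -192.]
234 340 376 [ -25.   28. -166.] [  30.   22. -166.] mid [   3.   38. -187.]
238 344 371 [ -19.   17. -136.] [  23.   27. -161.] mid [   3.   37. -173.]
242 344 367 [ -19.   20. -128.] [  18.   20. -135.] mid [  -1.   38. -162.]
246 345 365 [ -17.   18. -112.] [  16.   18. -119.] mid [  -0.   37. -148.]
250 346 365 [-15.  16. -95.] [  16.   16. -101.] mid [   2.   38. -137.]
254 348 362 [-11.  14. -80.] [ 12.   9. -75.] mid [   1.   42. -132.]
258 347 361 [ -11.   44. -119.] [ 11.  27. -93.] mid [  -0.   48. -129.]
262 347 362 [ -11.   54. -124.] [ 13.  29. -83.] mid [   2.   54. -126.]
266 346 367 [ -12.   57. -117.] [ 23.  10. -36.] mid [   4.   59. -123.]
270 364 367 [ 19.  21. -40.] [ 24.  17. -34.] mid [ 22.  19. -37.]
TCP in top px [304. 239.   1.]
```

View pics/c5.png

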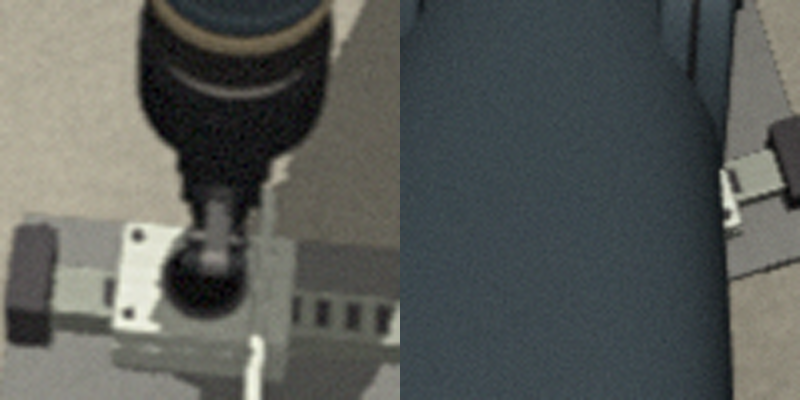

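The crops show the fingers over the button and clear of the plate, with no contact yet. The visible gripper sits about 40 mm higher than nominal, so I'll keep descending in steps smaller than the button's travel.

Request:
carry_out:
  moves:
    - [[0, 0, 0], [0, 0, -0.25], 0]
    - [[0, 0, 0], [0, 0, -0.25], 0]
    - [[0, 0, 0], [0, 0, 0], 0]

```text
time: 5.7
position: [0.5748, 0.0357, 0.0542]
orientation: [0.584, 0.812, -0.0, -0.0]
wrist_force: [0.6, -0.8, 0.3]
finger_gap: 0.0001
grip_force: 0.0
```

Request:
carry_out:
  moves:
    - [[0, 0, 0], [0, 0, -0.2], 0]
    - [[0, 0, 0], [0, 0, -0.2], 0]
    - [[0, 0, 0], [0, 0, 0], 0]

```text
time: 6.0
position: [0.5749, 0.0357, 0.0504]
orientation: [0.584, 0.812, -0.0, -0.0]
wrist_force: [-0.5, 0.8, 0.0]
finger_gap: 0.0001
grip_force: 0.0
```

Request:
carry_out:
  moves:
    - [[0, 0, 0], [0, 0, -0.2], 0]
    - [[0, 0, 0], [0, 0, -0.2], 0]
    - [[0, 0, 0], [0, 0, 0], 0]

```text
time: 6.3
position: [0.5749, 0.0357, 0.0464]
orientation: [0.584, 0.812, -0.0, -0.0]
wrist_force: [-0.1, -0.0, 0.0]
finger_gap: -0.0001
grip_force: 0.0
```

Request:
carry_out:
  moves:
    - [[0, 0, 0], [0, 0, -0.2], 0]
    - [[0, 0, 0], [0, 0, -0.2], 0]
    - [[0, 0, 0], [0, 0, 0], 0]

```text
time: 6.6
position: [0.5749, 0.0357, 0.0424]
orientation: [0.584, 0.812, -0.0, -0.0]
wrist_force: [-0.1, 0.2, 0.3]
finger_gap: -0.0004
grip_force: 0.0
```

Request:
carry_out:
  moves:
    - [[0, 0, 0], [0, 0, -0.2], 0]
    - [[0, 0, 0], [0, 0, -0.2], 0]
    - [[0, 0, 0], [0, 0, 0], 0]

```text
time: 6.9
position: [0.5749, 0.0357, 0.0383]
orientation: [0.584, 0.812, -0.0, -0.0]
wrist_force: [-0.4, 0.0, -0.1]
finger_gap: -0.0002
grip_force: 0.0
```

Request:
carry_out:
  moves:
    - [[0, 0, 0], [0, 0, -0.2], 0]
    - [[0, 0, 0], [0, 0, -0.2], 0]
    - [[0, 0, 0], [0, 0, 0], 0]

```text
time: 7.2
position: [0.5755, 0.0357, 0.0353]
orientation: [0.584, 0.812, 0.0, 0.0]
wrist_force: [0.0, 0.2, 2.1]
finger_gap: 0.0003
grip_force: 1.7
```

First contact is at TCP z of about 0.0355. I'll press on and compare the force with the button's spring.

Request:
carry_out:
  moves:
    - [[0, 0, 0], [0, 0, -0.1], 0]
    - [[0, 0, 0], [0, 0, -0.1], 0]
    - [[0, 0, 0], [0, 0, -0.1], 0]
    - [[0, 0, 0], [0, 0, 0], 0]

```text
time: 7.6
position: [0.5755, 0.0357, 0.032]
orientation: [0.584, 0.812, 0.0, 0.0]
wrist_force: [-0.6, 0.6, 4.4]
finger_gap: -0.0
grip_force: 2.1
```

Request:
carry_out:
  moves:
    - [[0, 0, 0], [0, 0, -0.15], 0]
    - [[0, 0, 0], [0, 0, -0.15], 0]
    - [[0, 0, 0], [0, 0, -0.15], 0]
    - [[0, 0, 0], [0, 0, 0], 0]

```text
time: 8.0
position: [0.5757, 0.0356, 0.0295]
orientation: [0.584, 0.812, 0.0, 0.001]
wrist_force: [-3.9, 0.4, 12.1]
finger_gap: -0.0002
grip_force: 6.0
```

Request:
carry_out:
  moves:
    - [[0, 0, 0], [-0.06, 0.19, 0], 0]
    - [[0, 0, 0], [-0.1, 0.28, 0], 0]
    - [[0, 0, 0], [-0.13, 0.38, 0], 0]
    - [[0, 0, 0], [-0.13, 0.38, 0], 0]
    - [[0, 0, 0], [-0.13, 0.38, 0], 0]
    - [[0, 0, 0], [0, 0, 0], 0]

```text
time: 8.6
position: [0.5705, 0.0512, 0.0295]
orientation: [0.584, 0.812, -0.0, 0.001]
wrist_force: [-3.7, -1.5, 12.0]
finger_gap: -0.0
grip_force: 5.8
```

```bash
python3 - <<'E'
from h import *
o=get_obs(); Rm=rot(o["orientation"]); print(o["position"],o["wrist_force"])
p,d=read_camera("scene"); P=cloud("scene",d); pb=np.ascontiguousarray(p[...,::-1])
P0=cloud("scene",np.load("scene0.npy"))
def plate(P,img):
    Z=P[...,2]; sat=img.max(2).astype(int)-img.min(2)
    m=(Z>.083)&(Z<.104)&(sat<40)&(P[...,0]>.62)&(P[...,0]<.8)&(P[...,1]>-.05)&(P[...,1]<.22)&(img.max(2)>100)
    q=P[m]; w=q[:,:2]@[-.319,.948]; return m.sum(),np.median(w).round(4)
print(plate(P0,cv2.imread("pics/scene0.png")),plate(P,pb))
cv2.imwrite("pics/c6.png",cv2.resize(pb[190:310,300:460],(800,600),interpolation=2))
E
```

```text
[0.5705129  0.05121449 0.02948419] [-3.7358657  -1.53097488 11.97119203]
(np.int64(339), np.float64(-0.1288)) (np.int64(345), np.float64(-0.1126))
```

View pics/c6.png

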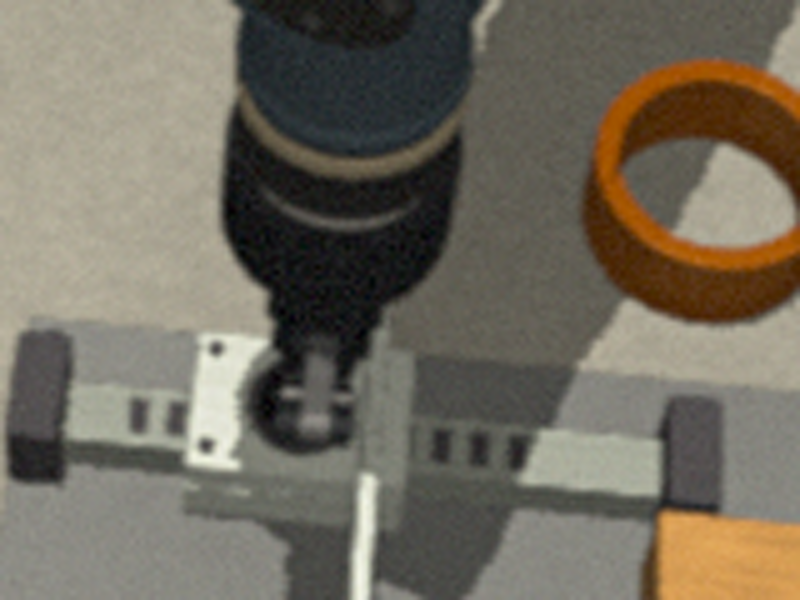

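The crop shows the guide shifted along with the fingers: depth gives 16.2 mm of plate shift against 16.4 mm of tool travel. The button is still held down, so I continue.

Request:
carry_out:
  moves:
    - [[0, 0, 0], [-0.13, 0.38, 0], 0]
    - [[0, 0, 0], [-0.13, 0.38, 0], 0]
    - [[0, 0, 0], [-0.13, 0.38, 0], 0]
    - [[0, 0, 0], [-0.13, 0.38, 0], 0]
    - [[0, 0, 0], [-0.13, 0.38, 0], 0]
    - [[0, 0, 0], [-0.13, 0.38, 0], 0]
    - [[0, 0, 0], [-0.13, 0.38, 0], 0]
    - [[0, 0, 0], [-0.13, 0.38, 0], 0]

```text
time: 9.45
position: [0.5604, 0.0811, 0.0295]
orientation: [0.584, 0.812, -0.0, 0.002]
wrist_force: [-2.7, -2.6, 10.9]
finger_gap: -0.0002
grip_force: 5.6
```

Request:
carry_out:
  moves:
    - [[0, 0, 0], [-0.13, 0.38, 0], 0]
    - [[0, 0, 0], [-0.13, 0.38, 0], 0]
    - [[0, 0, 0], [-0.13, 0.38, 0], 0]
    - [[0, 0, 0], [-0.13, 0.38, 0], 0]
    - [[0, 0, 0], [-0.13, 0.38, 0], 0]
    - [[0, 0, 0], [-0.13, 0.38, 0], 0]
    - [[0, 0, 0], [-0.13, 0.38, 0], 0]
    - [[0, 0, 0], [0, 0, 0], 0]

```text
time: 10.25
position: [0.5512, 0.1086, 0.0295]
orientation: [0.583, 0.812, 0.0, 0.001]
wrist_force: [-2.3, -0.6, 12.4]
finger_gap: 0.0
grip_force: 5.7
```

```bash
cat >> h.py <<'E'
def plate():
    p,d=read_camera("scene"); P=cloud("scene",d); img=p[...,::-1]
    Z=P[...,2]; sat=img.max(2).astype(int)-img.min(2)
    m=(Z>.083)&(Z<.104)&(sat<40)&(P[...,0]>.61)&(P[...,0]<.8)&(P[...,1]>-.05)&(P[...,1]<.22)&(img.max(2)>100)
    w=P[m][:,:2]@[-.319,.948]; return m.sum(),np.median(w).round(4)
E
python3 -c "
from h import *
print(get_obs()['position'],get_obs()['wrist_force'],plate())"
```

```text
[0.55123005 0.10856194 0.02948748] [-2.30386278 -0.59199013 12.41154962] (np.int64(362), np.float64(-0.0525))
```

Request:
carry_out:
  moves:
    - [[0, 0, 0], [-0.13, 0.38, 0], 0]
    - [[0, 0, 0], [-0.13, 0.38, 0], 0]
    - [[0, 0, 0], [-0.13, 0.38, 0], 0]
    - [[0, 0, 0], [-0.13, 0.38, 0], 0]
    - [[0, 0, 0], [-0.13, 0.38, 0], 0]
    - [[0, 0, 0], [-0.1, 0.28, 0], 0]
    - [[0, 0, 0], [-0.06, 0.19, 0], 0]
    - [[0, 0, 0], [0, 0, 0], 0]

```text
time: 11.1
position: [0.5433, 0.1321, 0.0295]
orientation: [0.584, 0.812, 0.0, 0.002]
wrist_force: [-2.3, -2.2, 11.6]
finger_gap: -0.0002
grip_force: 5.6
```

Request:
carry_out:
  moves:
    - [[0, 0, 0], [-0.05, 0.14, 0], 0]
    - [[0, 0, 0], [-0.05, 0.14, 0], 0]
    - [[0, 0, 0], [-0.05, 0.14, 0], 0]
    - [[0, 0, 0], [0, 0, 0], 0]

```text
time: 11.5
position: [0.542, 0.1361, 0.0295]
orientation: [0.584, 0.812, 0.0, 0.002]
wrist_force: [-1.2, -2.5, 11.1]
finger_gap: -0.0004
grip_force: 5.5
```

Request:
carry_out:
  moves:
    - [[0, 0, 0], [-0.03, 0.1, 0], 0]
    - [[0, 0, 0], [-0.03, 0.1, 0], 0]
    - [[0, 0, 0], [-0.03, 0.1, 0], 0]
    - [[0, 0, 0], [0, 0, 0], 0]

```text
time: 11.9
position: [0.541, 0.139, 0.0295]
orientation: [0.584, 0.812, 0.0, 0.002]
wrist_force: [-2.1, -2.0, 10.8]
finger_gap: 0.0001
grip_force: 5.6
```

Request:
carry_out:
  moves:
    - [[0, 0, 0], [-0.03, 0.1, 0], 0]
    - [[0, 0, 0], [-0.03, 0.1, 0], 0]
    - [[0, 0, 0], [0, 0, 0], 0]

```text
time: 12.2
position: [0.5408, 0.1398, 0.0295]
orientation: [0.584, 0.812, -0.001, 0.003]
wrist_force: [-1.6, -4.3, 11.5]
finger_gap: -0.0003
grip_force: 5.5
```

```bash
python3 -c "
from h import *
print(get_obs()['position'],get_obs()['wrist_force'],plate())"
```

```text
[0.54075713 0.1397675  0.02949048] [-1.64132302 -4.34252744 11.496949  ] (np.int64(299), np.float64(-0.02))
```

Request:
carry_out:
  moves:
    - [[0, 0, 0], [-0.03, 0.1, 0], 0]
    - [[0, 0, 0], [-0.03, 0.1, 0], 0]
    - [[0, 0, 0], [0, 0, 0], 0]

```text
time: 12.55
position: [0.5407, 0.1404, 0.0295]
orientation: [0.584, 0.812, -0.001, 0.004]
wrist_force: [-1.2, -7.6, 9.5]
finger_gap: -0.0003
grip_force: 5.2
```

The fingers stop at the end stop: 7.6 N with no further travel, and the plate has moved 108.8 mm against the 108–109 mm expected. Now I lift straight up.

Request:
carry_out:
  moves:
    - [[0, 0, 0], [0, 0, 0.3], 0]
    - [[0, 0, 0], [0, 0, 0.3], 0]
    - [[0, 0, 0], [0, 0, 0.4], 0]
    - [[0, 0, 0], [0.06, -0.19, 0.8], 0]
    - [[0, 0, 0], [0.06, -0.19, 1.5], 0]
    - [[0, 0, 0], [0, 0, 2.5], 0]
    - [[0, 0, 0], [0, 0, 3], 0]
    - [[0, 0, 0], [0, 0, 3], 0]

```text
time: 13.35
position: [0.5389, 0.1402, 0.1463]
orientation: [0.583, 0.812, -0.0, -0.001]
wrist_force: [1.0, 0.0, 0.3]
finger_gap: 0.0001
grip_force: 0.0
```

Request:
carry_out:
  moves:
    - [[0, 0, 0], [0, 0, 4], 0]
    - [[0, 0, 0], [-3, -3, 1], 0]
    - [[0, 0, 0], [-3, -3, 0], 0]
    - [[0, 0, 0], [-3, -3, 0], 0]
    - [[0, 0, 0], [-3, -3, 0], 0]
    - [[0, 0, 0], [-2, -3, 0], 0]
    - [[0, 0, 0], [0, -3, 0], 0]
    - [[0, 0, 0], [0, 0, 0], 0]

```text
time: 14.15
position: [0.3992, -0.0423, 0.1959]
orientation: [0.585, 0.811, -0.0, 0.001]
wrist_force: [0.1, 1.2, -0.4]
finger_gap: -0.0004
grip_force: 0.0
```

```bash
python3 - <<'E'
from h import *
o=get_obs(); print(o["position"],o["wrist_force"],plate())
p,d=read_camera("scene"); pb=np.ascontiguousarray(p[...,::-1]); P=cloud("scene",d)
m=(pb.max(2)<60).astype(np.uint8); k,lab,st,ce=cv2.connectedComponentsWithStats(m)
for l in range(1,k):
    w=onz("scene",*ce[l],.066)
    if 150<st[l,4]<500 and np.hypot(*(w[:2]-[.545,.135]))<.03: print(st[l],ce[l].round(1),w.round(4),"z",np.median(P[lab==l][:,2]).round(4))
cv2.imwrite("pics/c7.png",cv2.resize(pb[190:430,260:580],(800,600),interpolation=2))
E
```

```text
[ 0.3991531  -0.04233346  0.19592921] [ 0.1466742   1.15338265 -0.37419757] (np.int64(292), np.float64(-0.0201))
[403 267  18  17 252] [411.4 275.1] [0.5458 0.1359 0.066 ] z 0.0663
```

View pics/c7.png

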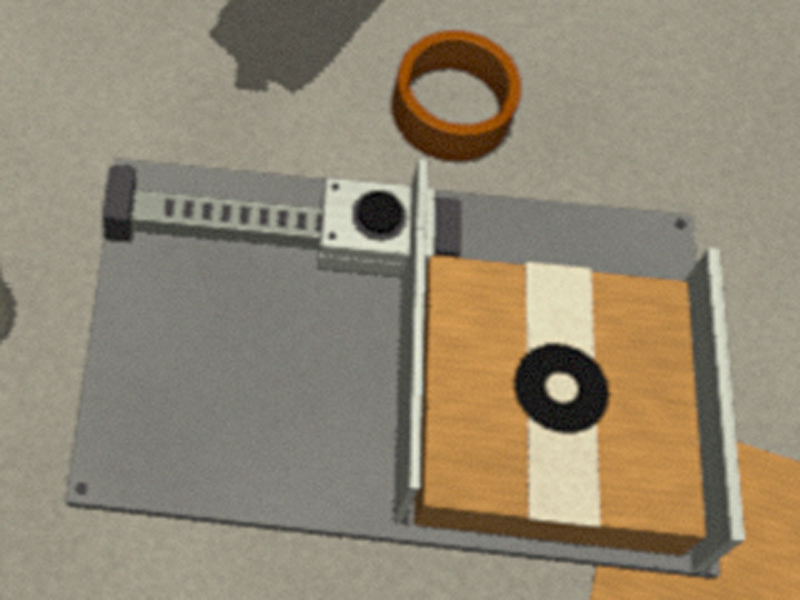

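The picture shows the saddle against the end stop. The button is up at z of about 66 mm, at scene pixel (411,275), and the carton and tape roll have not moved.

```bash
python3 -c "
from bench import finish_job
print(finish_job())"
```

```text
the job is handed in; nothing more can be done
None
```

The guide is home against its end stop with the lock button sprung up, the arm is clear, the carton and tape roll look unmoved (I didn't recheck the mug and stapler, but the arm stayed well above them), and the job is handed in at about 14 s.

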